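# Wedge the loose tile fast on its clamping board

### The arm

A 6-joint arm with a two-finger parallel gripper is mounted at the origin on the work surface. World frame = base frame: x ahead of the robot, y to its left, z up, the work surface at z = 0. Lengths are in mm, angles in rad, forces in N, time in s.
With the tool pointing down it reaches from about 275 to 1000 mm from the base axis. Payload 8.4 kg.
Tool frame: the origin (TCP) lies midway between the tips of the shut fingers; the grasp point (between the pads) lies 19 mm behind it; z points along the fingers, y is the line along which they close (so a half turn about z gives the same grasp; the last joint's range is limited). The gripper opens to 85 mm and grips with 20 to 120 N. Pads are 22 mm wide; open, the fingers measure 114 mm over their backs; the gripper's body (76 mm by 85 mm) begins 54 mm behind the grasp point. The pads swing forward as they close: fully open they stand 13 mm farther back than shut.
Start: joints at [1.187, 0.353, 1.633, -0, 1.155, -0.002], TCP at [232.868, 580, 231.281] pointing down, gripper open.
Joint ranges: [-2.63, 2.63], [-0.92, 2.1], [0.06, 2.66], [-1.3, 4.44], [0, 2.69], [-3.02, 3.02]. Speed limits (rad/s): [2.22, 2.22, 2.79, 3.14, 3.14, 3.14].

### API

Orientations are given as [roll, pitch, yaw] about the fixed x, y, z axes, in that order (R = Rz(yaw) Ry(pitch) Rx(roll)).
In Python, from rig import r gives the robot as it stands.
- The arm moves only by the tool servo_tool, never from a script. Its argument "deltas" is a list of rows, each an object of numbers: "x", "y", "z": the shift along the world's x, y, z in mm; "rx", "ry", "rz": the turn, a rotation vector about the world's x, y, z in rad; "gripper": the gripper's target within -1 to 1 (fully open at 1, half-way at 0, shut at -1). A call has 1 to 10 rows; each row is the pose to reach, as a shift and turn from the pose commanded when the call began; what a row does not reach only later rows make up. A row lasts 1/10 s, in which the tool goes at most 50 mm and 8.59 degrees, less where a joint would pass 70% of its speed; a pose out of reach is approached as far as the arm can. A call with a gripper value outside its range is refused whole. The fingers move at their own pace and stop on an object; "newtons" is the grip in N (left out, the last holds). Time passes only in rows, so rows that repeat a pose let the fingers close. It gives the time, the measured TCP pose, the force, the opening and the grip force at its end, in the units of the state.
- r.sense(): the state, without advancing time (a new reading comes with each control period).
- r.grab_frame(name): name is "scene" or "side" or "wrist"; returns the picture (384x512x3 uint8, blue, green, red); there is no depth.
- r.camera_params(name): a dict with "mtx" (3x3 intrinsics, pixels), "eye" and "orientation" of the camera in the world. Camera axes: x right, y down, z forward; pixel columns grow to the right and rows downward; lengths in mm; the calibration is good to about 2 mm. A picture is of the moment at which its call begins: read the wrist's pose just before it. camera_params takes no time and is no camera call; for the wrist camera it gives the pose at the moment of the call.
- r.sign_off(): hands the job in; it is judged then, once.
Trained networks look in the newest picture that a camera, given by its name, has taken for a name from the list of things; names that differ only in an ending like _2 or _b are one class to them, and where a whole thing is asked for, a point or a joint stands for the part that bears it (a point fixed in the world has none). Each returns a list of dicts, best first, with "conf" (0 to 1); they miss things now and then, are a little off and sometimes report something else, mostly with a low value. They report only what shows in the picture. A call takes as long as a camera call. They do not tell look-alikes from the thing itself.
- r.recognise(name, camera): "box" ([left, top, width, height] in pixels, round what is visible of it).
The state is a dict: "clock": time; "qpos": joint angles; "qvel": joint speeds; "joint_efforts": joint torques, N m; "eef_pos": TCP position; "tcp_rot": TCP orientation; "contact_force": force on the tool from outside, world axes, zero at the start; "wrist_torque": the same for the moment, N m; "opening": opening from 0.0 (shut) to 1.0 (fully open); "grasp_force": force on a finger pad.
Only numpy, scipy, OpenCV 4.12 (cv2) and the standard library are available. Lean on these libraries where they do the work, as an engineer would, in place of code of your own. Each camera call takes 0.05 s, during which the arm holds its last target. There are 200 camera calls.

### The job

Two handmade tiles lie on wooden wedge boards, each in the bay between a straight fence and a cleat screwed on at an angle; one tile nearly fills its bay, the smaller one is loose. Take the wooden wedge and slide it, thin end first and down on the board, into the gap between tile and angled cleat on the board where the gap is wide enough to take it, and push it home until the tile is tight and flush against its straight side fence. Finish still holding the wedge, keeping the tile pressed flush; leave the close-fitting tile, the brush, the jar and the dropper bottle alone.

Things in the scene. Friction and masses are not known exactly. Their poses are not given: they have to be found in the camera images.
- board_a: Wedge board of the smaller, loose tile: plywood base 190 x 190 mm, 15 mm thick, fixed to the table. Origin: centre of its underside; +x from the open near side to the far stop (roughly away from the robot), +y to the side fence, z up. A far stop batten has its inner face at x = +68 mm (y -46 to +84); all battens stand 12 mm above the 15 mm base.
- mouth_a (a point): Middle of the mouth of board_a's wedge gap (with its tile flush), on top of the base: x -42, y -51.75, z +15 mm on the board. With the tile flush the gap is 26.5 mm wide at the tile's near edge (x about -34 mm) and 16.5 mm at the far stop.
- home_a (a point): Where the wedge's tip is when it bites with the tile flush: about x +50, y -47.15, z +15 mm on board_a; it may go some 10 mm further as the push grows. The line from mouth_a to home_a is the middle of the gap and points 0.05 rad to +y of the board's +x; the seated wedge lies along it.
- fence_a: Straight side fence of board_a, a wooden batten 12 mm high, 22 mm wide, along the board's x from -70 to +68 mm; inner face at y = +62 mm. Its pose: board centre at the top face of the base (15 mm above board_a's origin), same axes as the board.
- cleat_a: Angled cleat of board_a, a wooden batten 12 mm high, 20 mm wide; inner face straight from (x -42, y -65.5 mm) at the mouth to (x +68, y -54.5 mm), so it closes in by 1 mm in 10 towards the far stop. Its pose: board centre at the top face of the base, same axes as the board.
- board_b: The other wedge board, identical to board_a, with the large, close-fitting tile; the gap beside that tile is under 16 mm even at the mouth, too narrow for the wedge. Either board may be on the left.
- tile_a: The smaller, loose terracotta tile, 100 x 100 x 12 mm, about 230 g, lying on the base of board_a, at first 3 to 6 mm off the side fence and a little askew; slides freely. Origin: centre of its underside; x and y along its edges, z up. Flush on the fence its origin is at y = +12 mm on board_a.
- tile_b: The large terracotta tile, 114 x 114 x 12 mm, on board_b. Origin: centre of its underside. To be left alone.
- wedge: Plain light wooden wedge, 165 mm long, 24 mm high, about 75 g, on the table left or right of the boards, nose roughly away from the robot. Origin: centre of the underside of its tail, a parallel grip block 50 mm long (x -25 to +25) and 30 mm wide; +x points to the nose. The blade tapers evenly on both sides from 29.7 mm wide (x +25) to 19 mm (x +132), then bevels to 11 mm at the tip (x +140).
- nose (a point): Tip of the wedge, at its underside: x = +140 mm on the wedge.
- brush: Paint brush about 190 mm long, lying on the table on the other side of the boards from the wedge. Bystander.
- jar: Small paint jar with a red lid, 46 mm across, 45 mm high, beyond the boards. Bystander; origin at the centre of its underside.
- dropper: Amber dropper bottle, 33 mm across, 100 mm high, beyond the boards. Bystander; origin at the centre of its underside.
Not all that is in view belongs to the job. What is shaped like the tile_a but green is not meant. Several things have the shape of the wedge; the one meant has the colours described above.

How it is judged:
By the outcome, as a careful person would: the job done as asked, in the order asked, and still so for the second after the job is handed in, while the arm keeps its last pose, push and grip.
It also fails if it takes over 58 s, if anything falls off the work surface, if the arm or the gripper's body presses on something with over 40 N, if the wrist force passes 120 N, or if a joint passes its speed limit or range.

## Working session

There is one attempt and no reset: what is moved stays moved. The work goes in short steps, Python scripts to look and compute and a tool call to move; the robot and the scene stay as the last step left them, time stands still between calls to the robot, and variables do not carry over. Pictures are saved under pics/ and viewed, at most 10 in all, crops included, and the job is handed in when it is done.

Besides the shell and the picture viewer there is one more tool, called after "Request:" in YAML: its name, and indented under it one key for each argument. servo_tool: Moves the arm, as the interface text tells. Its arguments: {"type":"object","properties":{"deltas":{"type":"array","items":{"type":"object","properties":{"x":{"type":"number"},"y":{"type":"number"},"z":{"type":"number"},"rx":{"type":"number"},"ry":{"type":"number"},"rz":{"type":"number"},"gripper":{"type":"number"}}}},"newtons":{"type":"number"}},"required":["deltas"]}

```bash
mkdir -p pics; ls; cat > h.py <<'E'
import numpy as np, cv2
from scipy.spatial.transform import Rotation as R
from rig import r
def cam(n):
    p=r.camera_params(n); return p
def rot(o):
    o=np.array(o,float)
    return o if o.shape==(3,3) else R.from_euler('xyz',o).as_matrix()
def ray(p,uv):
    K=np.array(p['mtx']); d=rot(p['orientation'])@np.linalg.inv(K)@np.array([uv[0],uv[1],1.]); return np.array(p['eye'],float),d/np.linalg.norm(d)
def onz(p,uv,z):
    e,d=ray(p,uv); return e+d*(z-e[2])/d[2]
def proj(p,X):
    c=np.array(p['mtx'])@rot(p['orientation']).T@(np.array(X,float)-np.array(p['eye'])); return c[:2]/c[2]
E
python3 - <<'E'
from h import *
ims=[]
for n in('scene','side'):
    im=r.grab_frame(n); cv2.imwrite(f'pics/{n}0.png',im); p=cam(n); print(n,p)
    for t in('wedge','tile_a','board_a','brush','jar'):
        print(t,[( [round(v) for v in d['box']],round(d['conf'],2)) for d in r.recognise(t,n)])
print(r.sense())
E
```

```text
pics
scene {'mtx': array([[391.94392467,   0.        , 248.28430548],
       [  0.        , 391.94392467, 185.86163722],
       [  0.        ,   0.        ,   1.        ]]), 'eye': array([1329.00046085, -292.6019042 ,  864.45441532]), 'orientation': array([-2.35702718, -0.0168258 ,  1.22982082])}
wedge [([292, 122, 34, 26], 0.71), ([346, 145, 17, 34], 0.69)]
tile_a [([169, 244, 58, 49], 0.89), ([269, 168, 47, 32], 0.76), ([191, 186, 39, 27], 0.57)]
board_a [([251, 158, 79, 60], 0.62), ([177, 177, 69, 55], 0.6)]
brush [([108, 185, 29, 47], 0.68)]
jar [([280, 231, 14, 22], 0.77), ([192, 188, 36, 23], 0.63), ([252, 161, 79, 56], 0.2)]
side {'mtx': array([[385.20003104,   0.        , 252.80102372],
       [  0.        , 385.20003104, 190.75475778],
       [  0.        ,   0.        ,   1.        ]]), 'eye': array([ -63.8795882 , -820.88205537,  673.89522647]), 'orientation': array([-2.11463648, -0.02012194, -0.63357578])}
wedge [([168, 154, 44, 13], 0.84), ([133, 172, 38, 19], 0.7)]
tile_a [([211, 171, 45, 23], 0.88), ([327, 202, 39, 24], 0.8), ([258, 202, 42, 31], 0.57)]
board_a [([236, 198, 87, 56], 0.92)]
brush [([297, 256, 51, 48], 0.86)]
jar [([291, 169, 9, 18], 0.77)]
{'clock': 0.6, 'qpos': array([ 1.18660970e+00,  3.52989970e-01,  1.63338703e+00,  9.47606406e-06,
        1.15520172e+00, -2.41320825e-03]), 'qvel': array([ 4.61565572e-04, -1.34057825e-03, -2.08818027e-03, -6.58921847e-04,
       -6.91297725e-05, -6.11046869e-04]), 'joint_efforts': array([ 1.09334505e-03, -6.04878974e+01, -3.42309129e+01,  2.68409747e-05,
        1.29763102e-03,  7.42592215e-05]), 'eef_pos': array([232.86292318, 580.0107342 , 231.29279572]), 'tcp_rot': array([ 3.14157870e+00, -8.63584048e-06,  2.75981541e+00]), 'contact_force': array([ 0.60470197, -0.21253494,  0.46397921]), 'wrist_torque': array([ 0.0196141 , -0.03157066,  0.02883656]), 'grasp_force': 0.0, 'opening': 1.003643893122099}
```

```bash
python3 - <<'E'
import cv2,numpy as np
a=cv2.imread('pics/scene0.png')[90:310,90:400];b=cv2.imread('pics/side0.png')[130:320,110:390]
a=cv2.resize(a,(800,568),interpolation=cv2.INTER_CUBIC);b=cv2.resize(b,(800,543),interpolation=cv2.INTER_CUBIC)
cv2.imwrite('pics/a.png',a);cv2.imwrite('pics/b.png',b)
E
```

```text
(no output)
```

View pics/a.png

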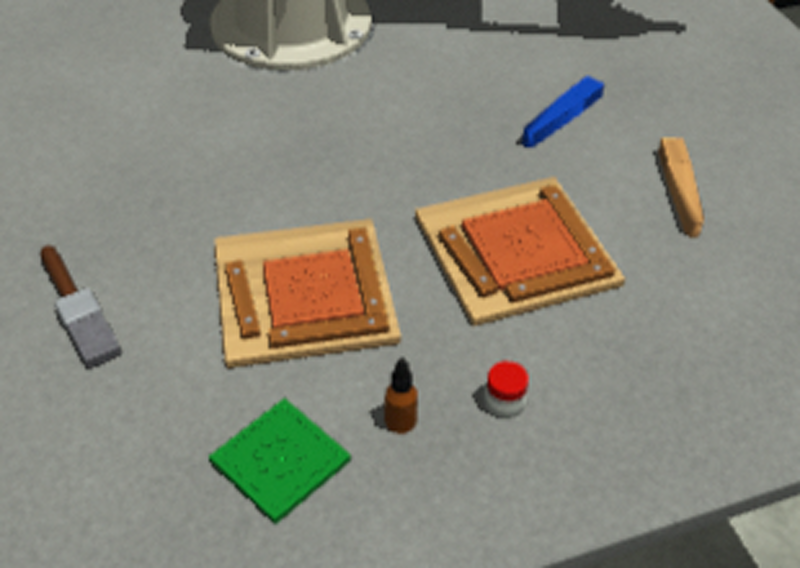

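View pics/b.png

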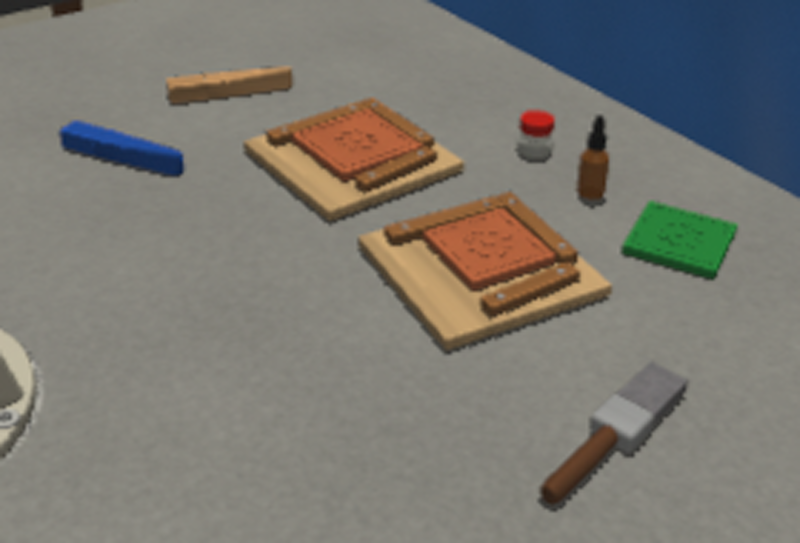

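In the scene crop, the plain wooden wedge is at (682,185), which is raw (354,162). The look-alike is the blue one at (560,110). The left board (300,290) has the wide gap, so it is board_a. The green tile at (280,460) is a decoy. Next I turn these pixels into rough poses.

```bash
python3 - <<'E'
from h import *
ps=cam('scene');pd=cam('side')
S=lambda u,v:(90+u/800*310,90+v/568*220)
D=lambda u,v:(110+u/800*280,130+v/543*190)
for n,s,d,z in [('ba TL near-left',(373,221),(359,240),15),('far-left',(399,338),(512,195),15),('far-right',(228,360),(609,290),15),('near-right',(216,238),(446,346),15),
 ('tile n-l',(355,250),(425,238),27),('tile f-l',(364,323),(505,207),27),('tile f-r',(270,327),(557,258),27),('tile n-r',(265,260),(478,286),27),
 ('wedge tail',(673,139),(168,92),24),('wedge nose',(698,228),(292,72),24),
 ('cleat near',(236,263),(484,298),27),('jar',(508,380),(537,123),45),('drop',(402,365),(598,125),100)]:
    a=onz(ps,S(*s),z);b=onz(pd,D(*d),z)
    e1,d1=ray(ps,S(*s));e2,d2=ray(pd,D(*d))
    t=np.linalg.lstsq(np.c_[d1,-d2],e2-e1,rcond=None)[0]
    print(n,a.round(),b.round(),'tri',((e1+t[0]*d1+e2+t[1]*d2)/2).round())
w=cam('wrist');s=r.sense();T=R.from_euler('xyz',s['tcp_rot']).as_matrix()
print('wristcam in tool',T.T@(w['eye']-s['eef_pos']),(T.T@rot(w['orientation'])).round(3).tolist(),w['mtx'].tolist())
E
```

```text
ba TL near-left [478. -21.  15.] [470. -30.  15.] tri [474. -21.  10.]
far-left [662. -52.  15.] [661. -54.  15.] tri [662. -52.  14.]
far-right [ 633. -234.   15.] [ 625. -243.   15.] tri [ 630. -236.   10.]
near-right [ 446. -208.   15.] [ 440. -217.   15.] tri [ 443. -209.   10.]
tile n-l [530. -60.  27.] [518. -80.  27.] tri [527. -63.  19.]
tile f-l [640. -84.  27.] [626. -82.  27.] tri [632. -80.  21.]
tile f-r [ 612. -182.   27.] [ 607. -185.   27.] tri [ 610. -182.   24.]
tile n-r [ 512. -163.   27.] [ 511. -175.   27.] tri [ 514. -167.   25.]
wedge tail [463. 401.  24.] [448. 376.  24.] tri [458. 404.  14.]
wedge nose [623. 343.  24.] [611. 338.  24.] tri [617. 349.  18.]
cleat near [ 506. -196.   27.] [ 504. -193.   27.] tri [ 504. -194.   26.]
jar [774.  26.  45.] [760.  17.  45.] tri [769.  28.  38.]
drop [762. -84. 100.] [740. -97. 100.] tri [755. -83.  90.]
wristcam in tool [  77.11080822   -0.42708316 -142.4567299 ] [[-0.0, -0.954, -0.301], [1.0, -0.0, -0.0], [0.0, -0.301, 0.954]] [[343.35656193280084, 0.0, 249.07509801982567], [0.0, 343.35656193280084, 193.34751617078132], [0.0, 0.0, 1.0]]
```

Request:
servo_tool:
  deltas:
    - {"x": 40,"y": -30,"z": -5}
    - {"x": 80,"y": -60,"z": -10}
    - {"x": 120,"y": -90,"z": -15}
    - {"x": 160,"y": -120,"z": -20}
    - {"x": 200,"y": -150,"z": -25}
    - {"x": 230,"y": -175,"z": -30,"rz": 0.04}
    - {"x": 245,"y": -185,"z": -30,"rz": 0.04}
    - {"x": 245,"y": -185,"z": -30,"rz": 0.04}
    - {"x": 245,"y": -185,"z": -30,"rz": 0.04}
  newtons: 80

```text
invalid input
```

```bash
cat > snap.py <<'E'
from h import *
import sys,json
n=sys.argv[1]; p=cam('wrist'); im=r.grab_frame('wrist'); cv2.imwrite(f'pics/{n}.png',im)
json.dump({k:np.array(p[k]).tolist() for k in p},open(n+'.json','w'))
s=r.sense(); print(s['clock'],s['eef_pos'].round(1),s['tcp_rot'].round(3),s['contact_force'].round(1),s['opening'])
cv2.imwrite(f'pics/{n}_v.png',cv2.resize(im,(800,600),interpolation=cv2.INTER_CUBIC))
E
python3 snap.py w1
```

```text
0.65 [232.9 580.  231.3] [3.142 0.    2.76 ] [-0.1 -0.8  0.6] 0.9984997711235521
```

View pics/w1_v.png

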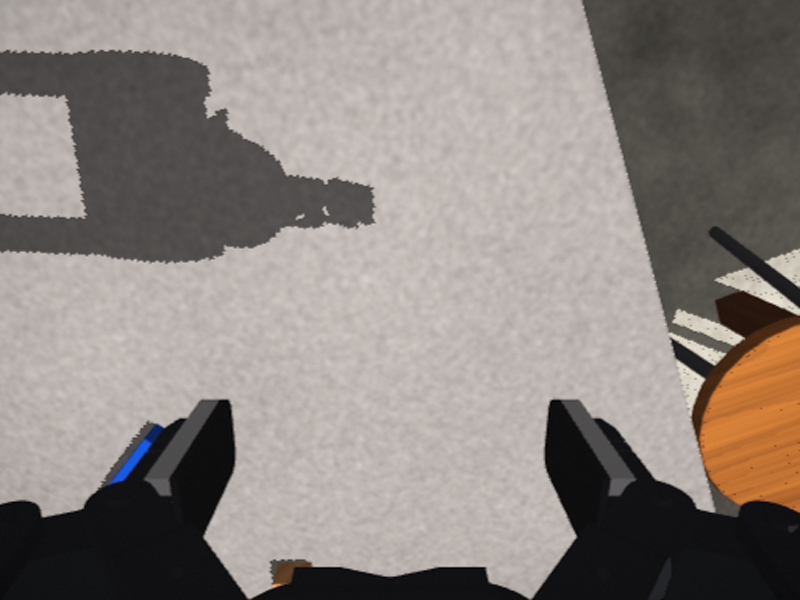

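The call was refused, so nothing moved. The wrist camera looks towards the robot side at this yaw, with the wedge only peeking in at (290,570). I'll turn the tool half round so the camera looks ahead along the wedge.

Request:
servo_tool:
  deltas:
    - {"x": 25,"y": -18,"z": 0,"rx": 0,"ry": 0,"rz": -0.14,"gripper": 1}
    - {"x": 50,"y": -36,"z": 0,"rx": 0,"ry": 0,"rz": -0.28,"gripper": 1}
    - {"x": 75,"y": -54,"z": 0,"rx": 0,"ry": 0,"rz": -0.42,"gripper": 1}
    - {"x": 100,"y": -72,"z": 0,"rx": 0,"ry": 0,"rz": -0.56,"gripper": 1}
    - {"x": 125,"y": -90,"z": 0,"rx": 0,"ry": 0,"rz": -0.7,"gripper": 1}
    - {"x": 150,"y": -108,"z": 0,"rx": 0,"ry": 0,"rz": -0.84,"gripper": 1}
    - {"x": 175,"y": -126,"z": 0,"rx": 0,"ry": 0,"rz": -0.98,"gripper": 1}
    - {"x": 200,"y": -144,"z": 0,"rx": 0,"ry": 0,"rz": -1.12,"gripper": 1}
    - {"x": 225,"y": -165,"z": 0,"rx": 0,"ry": 0,"rz": -1.26,"gripper": 1}
    - {"x": 245,"y": -185,"z": 0,"rx": 0,"ry": 0,"rz": -1.4,"gripper": 1}
  newtons: 80

```text
clock: 1.65
eef_pos: [479.2, 394.1, 231.4]
tcp_rot: [3.141, -0.0, 1.354]
contact_force: [-0.1, -0.2, -0.8]
opening: 1.002
grasp_force: 0.0
```

Request:
servo_tool:
  deltas:
    - {"rz": -0.145}
    - {"rz": -0.29}
    - {"rz": -0.435}
    - {"rz": -0.58}
    - {"rz": -0.725}
    - {"rz": -0.87}
    - {"rz": -1.015}
    - {"rz": -1.16}
    - {"rz": -1.305}
    - {"rz": -1.45}

```text
invalid input
```

Request:
servo_tool:
  deltas:
    - {"rz": -0.14,"x": 0,"y": 0,"z": 0}
    - {"rz": -0.255,"x": 0,"y": 0,"z": 0}
    - {"rz": -0.255,"x": 0,"y": 0,"z": 0}

```text
invalid input
```

```bash
python3 snap.py w2
```

```text
1.7 [481.6 391.4 231.3] [3.140e+00 1.000e-03 1.344e+00] [ 1.7 -2.6 -0. ] 1.000618309709579
```

View pics/w2_v.png

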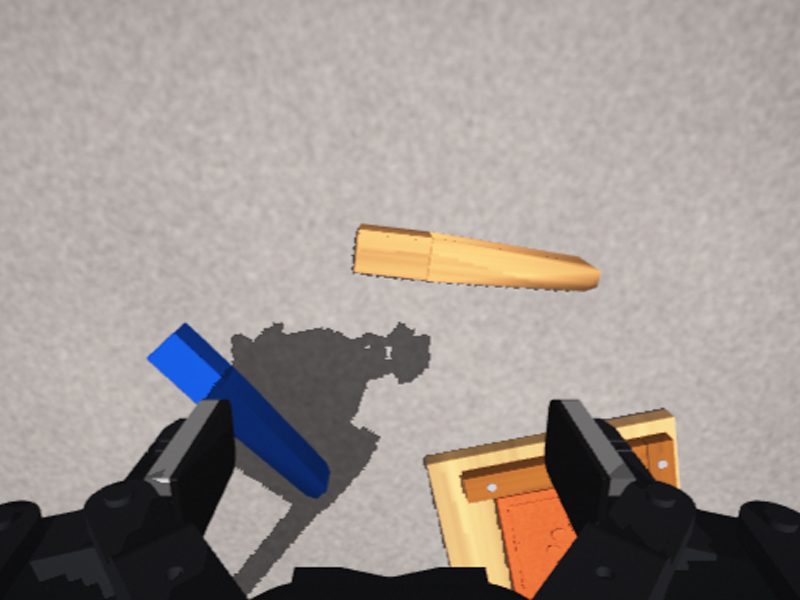

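The wooden wedge shows clearly: tail at view (357,250) and nose at (599,278). The blue look-alike is at (240,410), so the plain light one is confirmed. Moves seem to need every key in each row.

```bash
python3 - <<'E'
from h import *
import json
p=json.load(open('w2.json'))
im=cv2.imread('pics/w2.png')
hsv=cv2.cvtColor(im,cv2.COLOR_BGR2HSV); m=cv2.inRange(hsv,(8,80,60),(30,255,255)); m[:130]=0;m[200:]=0;m[:,:215]=0;m[:,400:]=0
m2=cv2.inRange(hsv,(8,60,190),(30,255,255))&m
for q in(m,m2):
    c=max(cv2.findContours(q,cv2.RETR_EXTERNAL,cv2.CHAIN_APPROX_NONE)[0],key=cv2.contourArea)
    a=cv2.approxPolyDP(c,2,True)[:,0]
    for u in a: print(u,onz(p,u,24)[:2].round(1),onz(p,u,0)[:2].round(1))
    print()
E
```

```text
[228 148] [461.1 413.3] [458.7 409.5]
[227 174] [453.6 386.8] [450.8 381.2]
[355 185] [583.3 345.8] [589.4 337.4]
[381 183] [610.5 342.1] [618.4 333.4]
[384 174] [614.6 351.2] [622.8 343.2]
[370 164] [601.4 365.1] [608.7 358. ]
[233 143] [467.3 417.2] [465.3 413.6]

[229 148] [462.1 413.1] [459.8 409.2]
[229 174] [455.7 386.3] [453.  380.7]
[316 182] [543.5 358. ] [546.8 350.4]
[375 181] [604.5 345.6] [612.  337.2]
[383 178] [613.1 347.1] [621.2 338.8]
[384 174] [614.6 351.2] [622.8 343.2]
[377 170] [607.9 357.1] [615.6 349.5]
[349 165] [580.  368.8] [585.8 361.9]
[348 162] [579.4 372.2] [585.1 365.5]
[352 161] [583.5 372.3] [589.6 365.7]
[276 148] [509.2 402.7] [510.1 398.1]
[275 152] [507.4 398.8] [508.2 394. ]
```

Request:
servo_tool:
  deltas:
    - {"x": 0,"y": 0,"z": -10,"rx": 0,"ry": 0,"rz": -0.145,"gripper": 1}
    - {"x": 0,"y": 0,"z": -20,"rx": 0,"ry": 0,"rz": -0.29,"gripper": 1}
    - {"x": 0,"y": 0,"z": -30,"rx": 0,"ry": 0,"rz": -0.435,"gripper": 1}
    - {"x": 0,"y": 0,"z": -40,"rx": 0,"ry": 0,"rz": -0.58,"gripper": 1}
    - {"x": 0,"y": 0,"z": -50,"rx": 0,"ry": 0,"rz": -0.725,"gripper": 1}
    - {"x": 0,"y": 0,"z": -60,"rx": 0,"ry": 0,"rz": -0.87,"gripper": 1}
    - {"x": 0,"y": 0,"z": -70,"rx": 0,"ry": 0,"rz": -1.015,"gripper": 1}
    - {"x": 0,"y": 0,"z": -80,"rx": 0,"ry": 0,"rz": -1.16,"gripper": 1}
    - {"x": 0,"y": 0,"z": -80,"rx": 0,"ry": 0,"rz": -1.305,"gripper": 1}
    - {"x": 0,"y": 0,"z": -80,"rx": 0,"ry": 0,"rz": -1.45,"gripper": 1}

```text
clock: 2.7
eef_pos: [477.6, 395.0, 150.8]
tcp_rot: [3.141, 0.001, -0.095]
contact_force: [0.9, 0.4, 0.5]
opening: 1.001
grasp_force: 0.0
```

Request:
servo_tool:
  deltas:
    - {"x": 0,"y": 0,"z": 0,"rx": 0,"ry": 0,"rz": -0.145,"gripper": 1}
    - {"x": 0,"y": 0,"z": 0,"rx": 0,"ry": 0,"rz": -0.255,"gripper": 1}
    - {"x": 0,"y": 0,"z": 0,"rx": 0,"ry": 0,"rz": -0.255,"gripper": 1}

```text
clock: 3.0
eef_pos: [477.8, 395.1, 151.3]
tcp_rot: [-3.142, 0.0, -0.346]
contact_force: [-0.6, 0.4, -0.7]
opening: 0.998
grasp_force: 0.0
```

```bash
python3 snap.py w3; python3 - <<'E'
from h import *
import json
p=json.load(open('w3.json'))
im=cv2.imread('pics/w3.png')
hsv=cv2.cvtColor(im,cv2.COLOR_BGR2HSV); m=cv2.inRange(hsv,(8,80,60),(30,255,255))
c=sorted(cv2.findContours(m,cv2.RETR_EXTERNAL,cv2.CHAIN_APPROX_NONE)[0],key=cv2.contourArea)[-3:]
for k in c:
    print(cv2.contourArea(k))
    for u in cv2.approxPolyDP(k,2,True)[:,0]: print(u,onz(p,u,24)[:2].round(1),onz(p,u,0)[:2].round(1))
E
```

```text
3.05 [477.8 395.1 151.3] [-3.142 -0.    -0.342] [0.4 0.6 0.8] 0.9993653261192897
6817.5
[235   0] [606.5 358.6] [611.6 357.7]
[231 143] [513.7 396.8] [510.5 399.3]
[233 206] [463.9 413.9] [456.3 417.9]
[267 207] [453.5 387.5] [444.9 389.2]
[268 132] [512.  366.6] [508.6 366.4]
[261   0] [600.3 341.5] [604.8 339.1]
8268.0
[425   0] [561.4 233.6] [562.4 221.6]
[446 115] [477.8 233.7] [471.3 221.7]
[457 117] [473.4 226. ] [466.6 213.3]
[511  98] [473.6 185.1] [466.8 168.8]
[511   0] [540.9 177. ] [540.1 159.9]
```

View pics/w3_v.png

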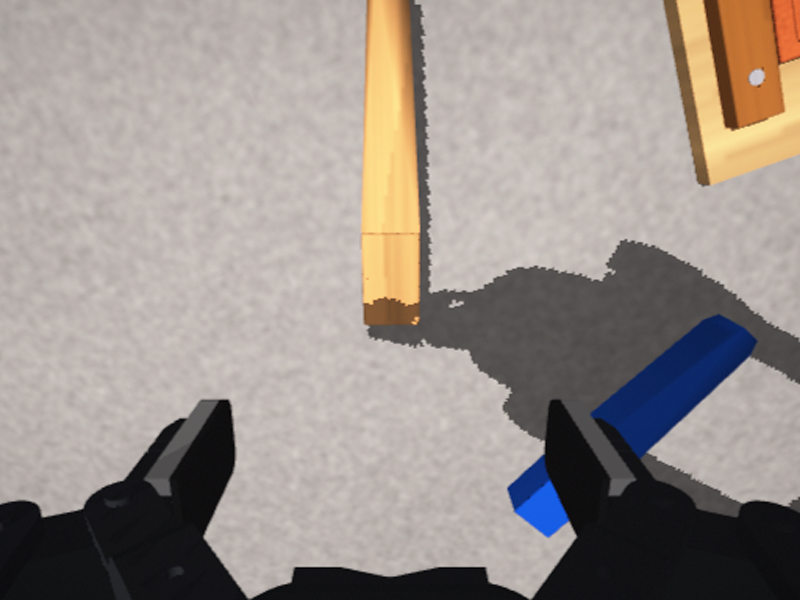

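Wedge tail end is at (459,401), heading −0.332, and both views agree at a top height of about 24. That puts the grip block centre at (482,392). Next is the descent.

Request:
servo_tool:
  deltas:
    - {"x": 1,"y": 0,"z": -40,"rx": 0,"ry": 0,"rz": 0.01,"gripper": 1}
    - {"x": 2,"y": -1,"z": -80,"rx": 0,"ry": 0,"rz": 0.01,"gripper": 1}
    - {"x": 3,"y": -2,"z": -115,"rx": 0,"ry": 0,"rz": 0.01,"gripper": 1}
    - {"x": 3,"y": -2,"z": -135,"rx": 0,"ry": 0,"rz": 0.01,"gripper": 1}
    - {"x": 3,"y": -2,"z": -147,"rx": 0,"ry": 0,"rz": 0.01,"gripper": 1}
    - {"x": 3,"y": -2,"z": -147,"rx": 0,"ry": 0,"rz": 0.01,"gripper": 1}
    - {"x": 3,"y": -2,"z": -147,"rx": 0,"ry": 0,"rz": 0.01,"gripper": 1}

```text
clock: 3.75
eef_pos: [481.3, 393.4, 5.0]
tcp_rot: [-3.141, -0.001, -0.334]
contact_force: [-0.1, 0.1, 0.4]
opening: 0.998
grasp_force: 0.0
```

Request:
servo_tool:
  deltas:
    - {"x": 0,"y": 0,"z": 0,"rx": 0,"ry": 0,"rz": 0,"gripper": 0}
    - {"x": 0,"y": 0,"z": 0,"rx": 0,"ry": 0,"rz": 0,"gripper": -1}
    - {"x": 0,"y": 0,"z": 0,"rx": 0,"ry": 0,"rz": 0,"gripper": -1}
    - {"x": 0,"y": 0,"z": 0,"rx": 0,"ry": 0,"rz": 0,"gripper": -1}
    - {"x": 0,"y": 0,"z": 0,"rx": 0,"ry": 0,"rz": 0,"gripper": -1}
    - {"x": 0,"y": 0,"z": 0,"rx": 0,"ry": 0,"rz": 0,"gripper": -1}
    - {"x": 0,"y": 0,"z": 0,"rx": 0,"ry": 0,"rz": 0,"gripper": -1}
    - {"x": 0,"y": 0,"z": 0,"rx": 0,"ry": 0,"rz": 0,"gripper": -1}
    - {"x": 0,"y": 0,"z": 0,"rx": 0,"ry": 0,"rz": 0,"gripper": -1}
    - {"x": 0,"y": 0,"z": 0,"rx": 0,"ry": 0,"rz": 0,"gripper": -1}
  newtons: 100

```text
clock: 4.75
eef_pos: [481.3, 393.4, 5.3]
tcp_rot: [-3.14, -0.001, -0.335]
contact_force: [-0.8, 0.0, 7.6]
opening: 0.326
grasp_force: 99.6
```

Request:
servo_tool:
  deltas:
    - {"x": 0,"y": 0,"z": 20,"rx": 0,"ry": 0,"rz": 0,"gripper": -1}
    - {"x": 0,"y": 0,"z": 60,"rx": 0,"ry": 0,"rz": 0,"gripper": -1}
    - {"x": 5,"y": -10,"z": 105,"rx": 0,"ry": 0,"rz": 0,"gripper": -1}
    - {"x": 10,"y": -50,"z": 130,"rx": 0,"ry": 0,"rz": 0,"gripper": -1}
    - {"x": 20,"y": -95,"z": 150,"rx": 0,"ry": 0,"rz": 0.03,"gripper": -1}
    - {"x": 30,"y": -140,"z": 165,"rx": 0,"ry": 0,"rz": 0.06,"gripper": -1}
    - {"x": 40,"y": -185,"z": 180,"rx": 0,"ry": 0,"rz": 0.09,"gripper": -1}
    - {"x": 50,"y": -230,"z": 190,"rx": 0,"ry": 0,"rz": 0.12,"gripper": -1}
    - {"x": 50,"y": -275,"z": 200,"rx": 0,"ry": 0,"rz": 0.15,"gripper": -1}
    - {"x": 50,"y": -320,"z": 200,"rx": 0,"ry": 0,"rz": 0.17,"gripper": -1}

```text
clock: 5.75
eef_pos: [531.5, 71.2, 205.9]
tcp_rot: [-3.141, -0.003, -0.164]
contact_force: [0.5, 0.2, -1.1]
opening: 0.327
grasp_force: 98.9
```

Request:
servo_tool:
  deltas:
    - {"x": 0,"y": -45,"z": 0,"rx": 0,"ry": 0,"rz": 0,"gripper": -1}
    - {"x": 0,"y": -85,"z": 0,"rx": 0,"ry": 0,"rz": 0,"gripper": -1}
    - {"x": 0,"y": -105,"z": 0,"rx": 0,"ry": 0,"rz": 0,"gripper": -1}
    - {"x": 0,"y": -105,"z": 0,"rx": 0,"ry": 0,"rz": 0,"gripper": -1}
    - {"x": 0,"y": -105,"z": 0,"rx": 0,"ry": 0,"rz": 0,"gripper": -1}

```text
clock: 6.25
eef_pos: [530.7, -32.1, 204.3]
tcp_rot: [-3.141, 0.0, -0.167]
contact_force: [0.5, 0.7, -0.4]
opening: 0.331
grasp_force: 98.9
```

```bash
python3 snap.py w4
```

```text
6.3 [530.8 -31.5 204.3] [-3.141  0.    -0.165] [-0.4 -0.6 -0.8] 0.32911800157625404
```

View pics/w4_v.png

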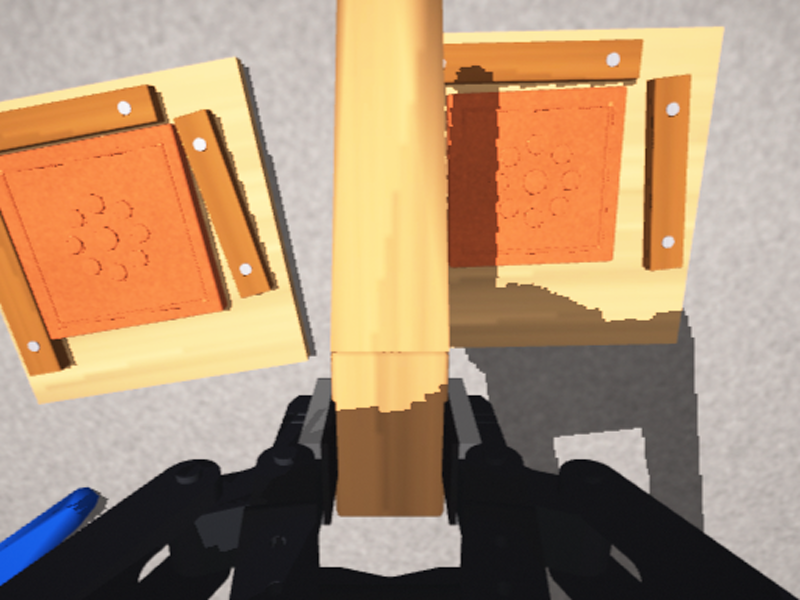

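Board_a is on the right: cleat inner edge at view x≈650 (y 79–268), tile right edge from (626,87) to (613,261). Wedge is held straight. Next I fit the board pose.

```bash
cat > fit.py <<'E'
from h import *
import json
from scipy.optimize import least_squares
p=json.load(open('w4.json'));k=512/800
# board pts (x,y,z) -> view px
P=[((-95,-95,15),(681,345)),((95,-95,15),(723,27)),((68,-46,27),(639,80)),((90,-46,27),(642,40)),
((-42,-65.5,27),(650,269)),((68,-54.5,27),(651,80)),((66.5,-74.4,27),(690,76)),((-44,-85.4,27),(683,270))]
def X(b,q): c,s=np.cos(b[2]),np.sin(b[2]); return np.array([b[0]+c*q[0]-s*q[1],b[1]+s*q[0]+c*q[1],q[2]])
f=lambda b:np.concatenate([proj(p,X(b,q))-np.array(v)*k for q,v in P])
if __name__=='__main__':
    s=least_squares(f,[553,-131,-.165],loss='soft_l1');b=s.x
    print(b.round(3));print((f(b).reshape(-1,2)/k).round(1).tolist())
    c,sn=np.cos(b[2]),np.sin(b[2])
    for v in((626,87),(613,262)):
        w=onz(p,np.array(v)*k,27)[:2]-b[:2]; print('tile corner on board',(w@np.array([[c,-sn],[sn,c]])).round(1))
    for n,q in(('mouth',(-42,-51.75,15)),('home',(50,-47.15,15))): print(n,X(b,q).round(1))
    # wedge in hand: tail corners/nose widths, underside about z 199
    pw=onz(p,np.array((332,352))*k,223);qw=onz(p,np.array((449,352))*k,223);t=onz(p,np.array((336,0))*k,223);u=onz(p,np.array((446,0))*k,223)
    m1=(pw+qw)/2;m2=(t+u)/2;print(m1,m2,'heading',np.arctan2(*(m2-m1)[1::-1]),np.linalg.norm(pw-qw))
    np.save('b.npy',b)
E
python3 fit.py; python3 - <<'E'
import sys; sys.path.insert(0,'.')
from fit import *
b=np.load('b.npy');im=cv2.resize(cv2.imread('pics/w4.png')[:230,280:480],(800,920),interpolation=cv2.INTER_CUBIC)
for L in ([(-42,-65.5,27),(68,-54.5,27)],[(-42,-65.5,15),(68,-54.5,15)],[(-95,-95,15),(95,-95,15)],[(-95,-95,15),(-95,0,15)],[(68,-46,27),(68,40,27)],[(95,-95,15),(95,0,15)]):
    a=[tuple(np.int32((proj(p,X(b,q))-[280,0])*4)) for q in L]; cv2.line(im,a[0],a[1],(255,0,0),1)
cv2.imwrite('pics/c.png',cv2.resize(im,(520,598)))
E
```

```text
[ 5.49359e+02 -1.31084e+02 -1.29000e-01]
[[-1.9, -2.0], [-1.2, -0.7], [-0.9, -0.1], [0.3, -3.9], [1.7, 2.7], [2.6, -0.7], [-0.6, 4.8], [0.8, 3.7]]
tile corner on board [ 64.6 -39.7]
tile corner on board [-35.  -41.2]
mouth [ 501. -177.   15.]
home [ 592.9 -184.3   15. ]
[554.86956603 -36.86193332 223.        ] [631.8807265  -49.88246239 223.        ] heading -0.16748932400012267 29.158812796375706
```

View pics/c.png

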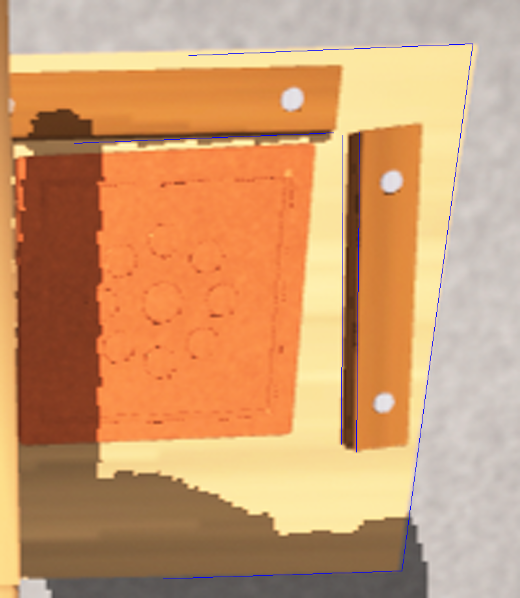

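Overlay fits. board_a is at (549,−131), heading −0.129, and the tile is about 2–3 mm off the fence (near-side gap about 23.6 mm). In the hand the wedge reads 1.3 mm right of the self-centring TCP, so I'll correct the board by +1.3 mm. Next, the approach in front of the mouth at heading −0.079.

Request:
servo_tool:
  deltas:
    - {"x": -35,"y": -20,"z": 0,"rx": 0,"ry": 0,"rz": 0.02,"gripper": -1}
    - {"x": -70,"y": -42,"z": -10,"rx": 0,"ry": 0,"rz": 0.05,"gripper": -1}
    - {"x": -105,"y": -66,"z": -30,"rx": 0,"ry": 0,"rz": 0.085,"gripper": -1}
    - {"x": -135,"y": -90,"z": -60,"rx": 0,"ry": 0,"rz": 0.085,"gripper": -1}
    - {"x": -160,"y": -112,"z": -95,"rx": 0,"ry": 0,"rz": 0.085,"gripper": -1}
    - {"x": -182,"y": -132,"z": -125,"rx": 0,"ry": 0,"rz": 0.085,"gripper": -1}
    - {"x": -182,"y": -132,"z": -150,"rx": 0,"ry": 0,"rz": 0.085,"gripper": -1}
    - {"x": -182,"y": -132,"z": -160,"rx": 0,"ry": 0,"rz": 0.085,"gripper": -1}
    - {"x": -182,"y": -132,"z": -160,"rx": 0,"ry": 0,"rz": 0.085,"gripper": -1}
    - {"x": -182,"y": -132,"z": -160,"rx": 0,"ry": 0,"rz": 0.085,"gripper": -1}

```text
clock: 7.3
eef_pos: [350.0, -163.6, 44.9]
tcp_rot: [3.141, -0.001, -0.079]
contact_force: [-0.6, -0.4, -1.1]
opening: 0.327
grasp_force: 99.0
```

```bash
python3 snap.py w5; python3 - <<'E'
from h import *
s=r.sense();print(s['qpos'].round(2),s['contact_force'].round(1))
im=cv2.imread('pics/w5.png');cv2.imwrite('pics/w5c.png',cv2.resize(im[:260,120:420],(692,600),interpolation=cv2.INTER_CUBIC))
E
```

```text
7.35 [ 350.2 -163.8   45.2] [ 3.141e+00 -2.000e-03 -7.900e-02] [-0.5  0.1  0.5] 0.3261962320133744
[-0.44  0.3   2.27  0.    0.57  1.21] [-0.5  0.1  0.5]
```

View pics/w5c.png

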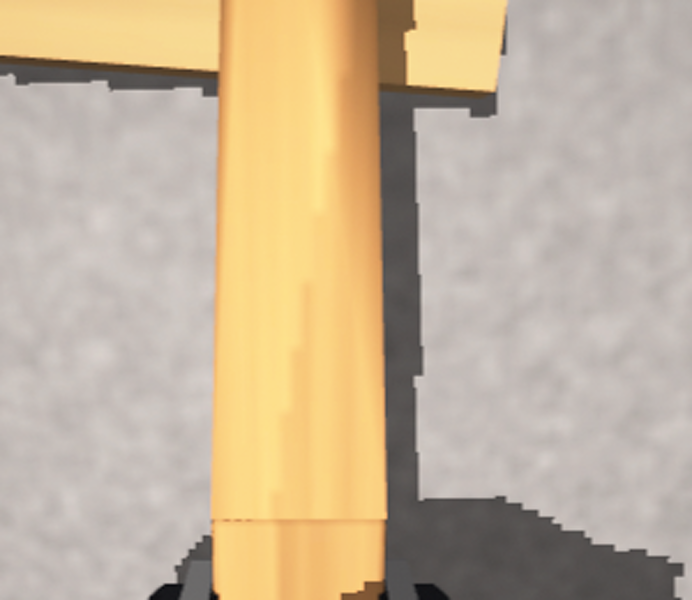

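Wedge is straight in the hand, with the board's near-right corner at crop (497,93). I'll check that corner against the fit.

```bash
python3 - <<'E'
from h import *
import json
p=json.load(open('w5.json'));print('corner',onz(p,(120+497/2.307,92/2.307),15).round(1),'fit 442.9 -213.1')
a=onz(p,(120+213/2.307,519/2.307),64);b=onz(p,(120+386/2.307,519/2.307),64);m=(a+b)/2
print('block front mid',m.round(1),np.linalg.norm(a-b)); d=m[:2]-[350.2,-163.8]; h=-.079
print('fwd,lat',d@[np.cos(h),np.sin(h)],d@[-np.sin(h),np.cos(h)])
E
```

```text
corner [ 443.1 -211.4   15. ] fit 442.9 -213.1
block front mid [ 374.7 -166.3   64. ] 29.101769697333392
fwd,lat 24.645983622057383 -0.5121073701247076
```

Agreement is within 2 mm; I'll apply +0.5 mm in y. Now lowering onto the base.

Request:
servo_tool:
  deltas:
    - {"x": 0,"y": 0.5,"z": -10,"rx": 0,"ry": 0,"rz": 0,"gripper": -1}
    - {"x": 0,"y": 0.5,"z": -18,"rx": 0,"ry": 0,"rz": 0,"gripper": -1}
    - {"x": 0,"y": 0.5,"z": -22,"rx": 0,"ry": 0,"rz": 0,"gripper": -1}
    - {"x": 0,"y": 0.5,"z": -23.5,"rx": 0,"ry": 0,"rz": 0,"gripper": -1}
    - {"x": 0,"y": 0.5,"z": -24,"rx": 0,"ry": 0,"rz": 0,"gripper": -1}
    - {"x": 0,"y": 0.5,"z": -24,"rx": 0,"ry": 0,"rz": 0,"gripper": -1}
    - {"x": 0,"y": 0.5,"z": -24,"rx": 0,"ry": 0,"rz": 0,"gripper": -1}

```text
clock: 8.05
eef_pos: [349.0, -163.6, 20.4]
tcp_rot: [3.141, -0.0, -0.08]
contact_force: [0.6, -0.4, -1.2]
opening: 0.326
grasp_force: 99.1
```

Request:
servo_tool:
  deltas:
    - {"x": 8,"y": -0.6,"z": -0.5,"rx": 0,"ry": 0,"rz": 0,"gripper": -1}
    - {"x": 16,"y": -1.2,"z": -0.5,"rx": 0,"ry": 0,"rz": 0,"gripper": -1}
    - {"x": 24,"y": -1.8,"z": -0.5,"rx": 0,"ry": 0,"rz": 0,"gripper": -1}
    - {"x": 32,"y": -2.4,"z": -0.5,"rx": 0,"ry": 0,"rz": 0,"gripper": -1}
    - {"x": 40,"y": -3,"z": -0.5,"rx": 0,"ry": 0,"rz": 0,"gripper": -1}
    - {"x": 46,"y": -3.5,"z": -0.5,"rx": 0,"ry": 0,"rz": 0,"gripper": -1}
    - {"x": 50,"y": -3.8,"z": -0.5,"rx": 0,"ry": 0,"rz": 0,"gripper": -1}
    - {"x": 50,"y": -3.8,"z": -0.5,"rx": 0,"ry": 0,"rz": 0,"gripper": -1}

```text
clock: 8.85
eef_pos: [399.9, -167.5, 19.9]
tcp_rot: [3.141, -0.001, -0.08]
contact_force: [-0.1, -0.3, 3.8]
opening: 0.324
grasp_force: 99.7
```

Request:
servo_tool:
  deltas:
    - {"x": 5,"y": -0.4,"z": 0,"rx": 0,"ry": 0,"rz": 0,"gripper": -1}
    - {"x": 10,"y": -0.8,"z": 0,"rx": 0,"ry": 0,"rz": 0,"gripper": -1}
    - {"x": 15,"y": -1.2,"z": 0,"rx": 0,"ry": 0,"rz": 0,"gripper": -1}
    - {"x": 20,"y": -1.6,"z": 0,"rx": 0,"ry": 0,"rz": 0,"gripper": -1}
    - {"x": 25,"y": -2,"z": 0,"rx": 0,"ry": 0,"rz": 0,"gripper": -1}
    - {"x": 30,"y": -2.4,"z": 0,"rx": 0,"ry": 0,"rz": 0,"gripper": -1}
    - {"x": 30,"y": -2.4,"z": 0,"rx": 0,"ry": 0,"rz": 0,"gripper": -1}

```text
clock: 9.55
eef_pos: [428.4, -169.5, 20.1]
tcp_rot: [-3.141, 0.002, -0.08]
contact_force: [-6.9, -0.8, 15.3]
opening: 0.323
grasp_force: 101.1
```

```bash
python3 - <<'E'
from h import *
s=r.sense();print(s['eef_pos'].round(1),s['contact_force'].round(1),s['wrist_torque'].round(2))
E
```

```text
[ 428.4 -169.5   20.1] [-6.9 -0.8 15.3] [-0.02  0.93 -0.18]
```

Request:
servo_tool:
  deltas:
    - {"x": 4,"y": -0.3,"z": 0.3,"rx": 0,"ry": 0,"rz": 0,"gripper": -1}
    - {"x": 8,"y": -0.6,"z": 0.4,"rx": 0,"ry": 0,"rz": 0,"gripper": -1}
    - {"x": 12,"y": -0.9,"z": 0.4,"rx": 0,"ry": 0,"rz": 0,"gripper": -1}
    - {"x": 15,"y": -1.2,"z": 0.4,"rx": 0,"ry": 0,"rz": 0,"gripper": -1}
    - {"x": 15,"y": -1.2,"z": 0.4,"rx": 0,"ry": 0,"rz": 0,"gripper": -1}

```text
clock: 10.05
eef_pos: [443.2, -171.0, 20.2]
tcp_rot: [-3.141, 0.002, -0.081]
contact_force: [-6.3, -2.7, 9.2]
opening: 0.326
grasp_force: 100.2
```

Request:
servo_tool:
  deltas:
    - {"x": 3,"y": -0.2,"z": 0,"rx": 0,"ry": 0,"rz": 0,"gripper": -1}
    - {"x": 6,"y": -0.4,"z": 0,"rx": 0,"ry": 0,"rz": 0,"gripper": -1}
    - {"x": 8,"y": -0.6,"z": 0,"rx": 0,"ry": 0,"rz": 0,"gripper": -1}
    - {"x": 8,"y": -0.6,"z": 0,"rx": 0,"ry": 0,"rz": 0,"gripper": -1}

```text
clock: 10.45
eef_pos: [447.5, -170.9, 20.2]
tcp_rot: [-3.14, 0.009, -0.081]
contact_force: [-20.4, -4.4, 26.3]
opening: 0.326
grasp_force: 102.6
```

Request:
servo_tool:
  deltas:
    - {"x": 1,"y": -0.1,"z": 0,"rx": 0,"ry": 0,"rz": 0,"gripper": -1}
    - {"x": 2,"y": -0.2,"z": 0,"rx": 0,"ry": 0,"rz": 0,"gripper": -1}
    - {"x": 3,"y": -0.2,"z": 0,"rx": 0,"ry": 0,"rz": 0,"gripper": -1}
    - {"x": 3,"y": -0.2,"z": 0,"rx": 0,"ry": 0,"rz": 0,"gripper": -1}

```text
clock: 10.85
eef_pos: [448.9, -170.9, 20.2]
tcp_rot: [-3.14, 0.011, -0.081]
contact_force: [-25.3, -5.3, 31.0]
opening: 0.325
grasp_force: 103.4
```

Request:
servo_tool:
  deltas:
    - {"x": 0,"y": 0,"z": 0.4,"rx": 0,"ry": 0,"rz": 0,"gripper": -1}
    - {"x": 0,"y": 0,"z": 0.8,"rx": 0,"ry": -0.004,"rz": 0,"gripper": -1}
    - {"x": 0,"y": 0,"z": 0.8,"rx": 0,"ry": -0.008,"rz": 0,"gripper": -1}
    - {"x": 0,"y": 0,"z": 0.8,"rx": 0,"ry": -0.008,"rz": 0,"gripper": -1}

```text
clock: 11.25
eef_pos: [450.0, -170.9, 20.2]
tcp_rot: [-3.139, 0.001, -0.082]
contact_force: [-17.9, -4.8, 13.6]
opening: 0.325
grasp_force: 101.0
```

```bash
python3 - <<'E'
from h import *
a=r.grab_frame('scene');b=r.grab_frame('side');cv2.imwrite('pics/s6.png',a);cv2.imwrite('pics/d6.png',b)
f=lambda i:cv2.resize(i,(800,int(800*i.shape[0]/i.shape[1])),interpolation=cv2.INTER_CUBIC)[:]
x=cv2.resize(a[165:240,165:255],(700,583),interpolation=cv2.INTER_CUBIC)
y=cv2.resize(b[190:260,230:330],(800,560),interpolation=cv2.INTER_CUBIC)
v=np.zeros((600,800,3),np.uint8);v[:300,:360]=cv2.resize(a[165:240,165:255],(360,300),interpolation=cv2.INTER_CUBIC);v[:300,360:788]=cv2.resize(b[190:260,230:330],(428,300),interpolation=cv2.INTER_CUBIC)
p=cam('wrist');w=r.grab_frame('wrist');cv2.imwrite('pics/w6.png',w);v[300:600,:800]=cv2.resize(w,(800,600))[:300]
cv2.imwrite('pics/v6.png',v)
E
```

View pics/v6.png

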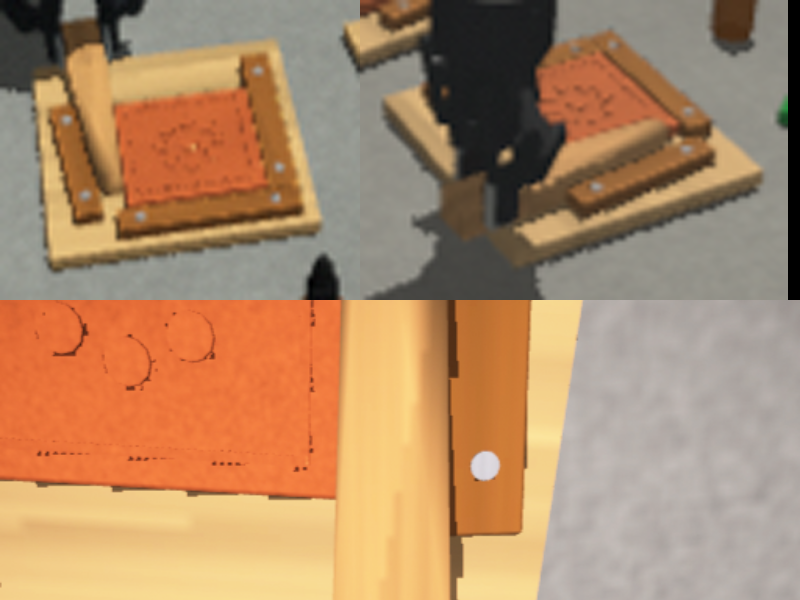

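The wedge is on the board between tile and cleat, touching both sides at the mouth. Pushing further with little downward load.

Request:
servo_tool:
  deltas:
    - {"x": 1,"y": -0.1,"z": 0.3,"rx": 0,"ry": 0,"rz": 0,"gripper": -1}
    - {"x": 2,"y": -0.2,"z": 0.5,"rx": 0,"ry": -0.002,"rz": 0,"gripper": -1}
    - {"x": 3,"y": -0.2,"z": 0.5,"rx": 0,"ry": -0.004,"rz": 0,"gripper": -1}
    - {"x": 4,"y": -0.3,"z": 0.5,"rx": 0,"ry": -0.004,"rz": 0,"gripper": -1}
    - {"x": 4,"y": -0.3,"z": 0.5,"rx": 0,"ry": -0.004,"rz": 0,"gripper": -1}

```text
clock: 11.9
eef_pos: [452.3, -170.8, 20.2]
tcp_rot: [-3.138, 0.001, -0.082]
contact_force: [-22.0, -7.4, 14.4]
opening: 0.33
grasp_force: 101.2
```

Request:
servo_tool:
  deltas:
    - {"x": 1,"y": -0.1,"z": 0.1,"rx": 0,"ry": 0,"rz": 0,"gripper": -1}
    - {"x": 2,"y": -0.2,"z": 0.2,"rx": 0,"ry": -0.002,"rz": 0,"gripper": -1}
    - {"x": 3,"y": -0.2,"z": 0.2,"rx": 0,"ry": -0.002,"rz": 0,"gripper": -1}
    - {"x": 3,"y": -0.3,"z": 0.2,"rx": 0,"ry": -0.002,"rz": 0,"gripper": -1}
    - {"x": 3,"y": -0.3,"z": 0.2,"rx": 0,"ry": -0.002,"rz": 0,"gripper": -1}
  newtons: 115

```text
clock: 12.4
eef_pos: [453.7, -170.8, 20.3]
tcp_rot: [-3.137, 0.002, -0.082]
contact_force: [-26.8, -6.3, 18.6]
opening: 0.321
grasp_force: 113.2
```

Request:
servo_tool:
  deltas:
    - {"x": 1,"y": -0.1,"z": 0.2,"rx": 0,"ry": 0,"rz": 0,"gripper": -1}
    - {"x": 2,"y": -0.2,"z": 0.4,"rx": 0,"ry": -0.002,"rz": 0,"gripper": -1}
    - {"x": 3,"y": -0.2,"z": 0.5,"rx": 0,"ry": -0.004,"rz": 0,"gripper": -1}
    - {"x": 4,"y": -0.3,"z": 0.5,"rx": 0,"ry": -0.004,"rz": 0,"gripper": -1}
    - {"x": 4,"y": -0.3,"z": 0.5,"rx": 0,"ry": -0.004,"rz": 0,"gripper": -1}
    - {"x": 4,"y": -0.3,"z": 0.5,"rx": 0,"ry": -0.004,"rz": 0,"gripper": -1}

```text
clock: 13.0
eef_pos: [455.0, -170.8, 20.3]
tcp_rot: [-3.137, 0.003, -0.082]
contact_force: [-35.9, -10.3, 21.3]
opening: 0.325
grasp_force: 113.9
```

```bash
python3 snap.py w7; python3 - <<'E'
from h import *
import json
b=np.load('b.npy');b[1]+=1.7
im=cv2.imread('pics/w7.png');p=json.load(open('w7.json'))
a=r.grab_frame('scene');cv2.imwrite('pics/s7.png',a)
x=cv2.resize(a[168:238,170:250],(480,420),interpolation=cv2.INTER_CUBIC)
hsv=cv2.cvtColor(im,cv2.COLOR_BGR2HSV); m=cv2.inRange(hsv,(3,150,120),(12,255,255))
c=max([k for k in cv2.findContours(m,cv2.RETR_EXTERNAL,cv2.CHAIN_APPROX_NONE)[0]],key=cv2.contourArea)
c0,s0=np.cos(b[2]),np.sin(b[2]);M=np.array([[c0,-s0],[s0,c0]])
for u in cv2.approxPolyDP(c,1.5,True)[:,0]: print(u,((onz(p,u,27)[:2]-b[:2])@M).round(1))
# tile near edge line fit: bottom row of mask for each column
for lo,hi in((60,200),):
    pts=np.array([((onz(p,(k,np.where(m[:,k])[0].max()),27)[:2]-b[:2])@M) for k in range(lo,hi,4) if m[:,k].any()])
    print('near edge slope rad',np.polyfit(pts[:,1],pts[:,0],1).round(3),pts[[0,-1]].round(1))
v=np.zeros((600,800,3),np.uint8);v[:420,:480]=x;v[:300,480:]=cv2.resize(im[:190,:200],(320,300));cv2.imwrite('pics/v7.png',v)
E
```

```text
13.05 [ 455.  -170.8   20.2] [-3.137e+00  3.000e-03 -8.200e-02] [-35.4  -9.6  22.2] 0.32318616037511466
[0 0] [12.8 39. ]
[  0 127] [-31.9  46.7]
[215 139] [-32.5 -37.5]
[219   0] [ 16.4 -38.1]
[34  0] [13.3 27. ]
[32  2] [12.7 27.8]
[31  0] [13.3 28.1]
[28  2] [12.6 29.2]
[27  0] [13.2 29.5]
near edge slope rad [ 1.5000e-02 -3.2406e+01] [[-31.9  23.3]
 [-32.9 -30. ]]
```

View pics/v7.png

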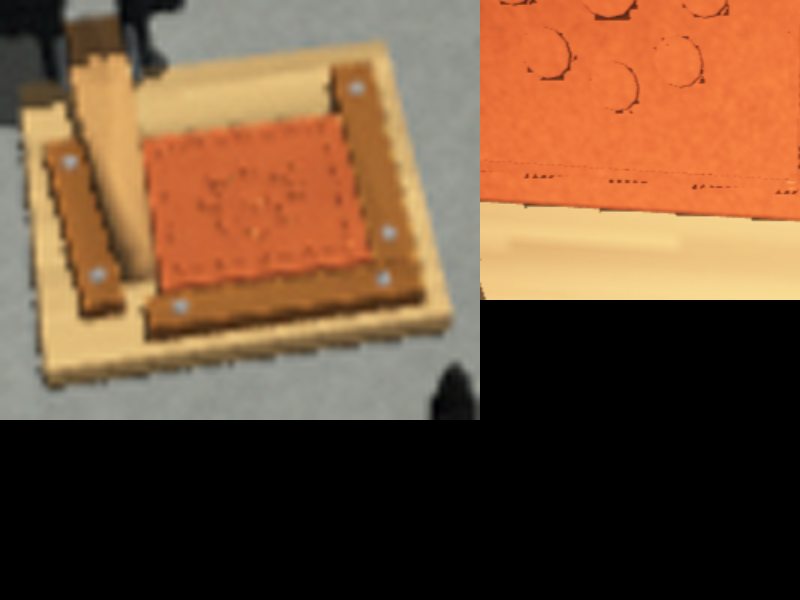

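```bash
python3 - <<'E'
from h import *
import json
b=np.load('b.npy');p=json.load(open('w7.json'));im=cv2.imread('pics/w7.png')
hsv=cv2.cvtColor(im,cv2.COLOR_BGR2HSV)
wood=cv2.inRange(hsv,(3,70,60),(35,255,255)); t=cv2.inRange(hsv,(3,150,120),(12,255,255))
E=np.array([onz(p,(np.where(wood[v])[0].max(),v),15)[:2] for v in range(5,180,5)])
k=np.polyfit(E[:,0],E[:,1],1);print('board heading',np.arctan(k[0]),np.std(E[:,1]-np.polyval(k,E[:,0])))
N=np.array([onz(p,(u,np.where(t[:160,u])[0].max()),27)[:2] for u in range(10,205,5)])
k=np.polyfit(N[:,1],N[:,0],1);print('tile near edge heading',-np.arctan(k[0]),np.std(N[:,0]-np.polyval(k,N[:,1])))
# near board edge in w5 picture
p=json.load(open('w5.json'));im=cv2.imread('pics/w5.png');f=lambda u,v:onz(p,(120+u/2.307,v/2.307),15)
a,c=f(0,57),f(497,92);d=a-c;print('near board edge heading',np.arctan2(-d[0],d[1]))
E
```

```text
board heading -0.14776439657830726 0.12858393854441066
tile near edge heading -0.14530137470234292 0.11189603946348549
near board edge heading -0.14330162901030674
```

Tile and board headings agree (−0.145 and −0.148) and the tile edge is at y≈−38, so it is flush. The wedge sits at −0.082 where about −0.095 is expected, so I'll ease its yaw and keep pushing.

Request:
servo_tool:
  deltas:
    - {"x": 0,"y": 0,"z": 0,"rx": 0,"ry": 0,"rz": -0.005,"gripper": -1}
    - {"x": 0.5,"y": 0,"z": 0.2,"rx": 0,"ry": 0,"rz": -0.01,"gripper": -1}
    - {"x": 1,"y": 0,"z": 0.2,"rx": 0,"ry": 0,"rz": -0.013,"gripper": -1}
    - {"x": 1,"y": 0,"z": 0.2,"rx": 0,"ry": 0,"rz": -0.013,"gripper": -1}
    - {"x": 1,"y": 0,"z": 0.2,"rx": 0,"ry": 0,"rz": -0.013,"gripper": -1}

```text
clock: 13.6
eef_pos: [455.9, -170.7, 20.3]
tcp_rot: [-3.137, 0.003, -0.093]
contact_force: [-33.8, -9.3, 19.7]
opening: 0.32
grasp_force: 113.2
```

```bash
python3 - <<'E'
from h import *
s=r.sense();print(s['eef_pos'].round(1),s['tcp_rot'].round(3),s['contact_force'].round(1),s['wrist_torque'].round(2))
E
```

```text
[ 455.9 -170.7   20.3] [-3.137e+00  3.000e-03 -9.300e-02] [-33.8  -9.3  19.7] [-1.81  5.58 -0.49]
```

Request:
servo_tool:
  deltas:
    - {"x": 1,"y": -0.5,"z": 0.2,"rx": 0,"ry": 0,"rz": 0,"gripper": -1}
    - {"x": 2,"y": -1,"z": 0.3,"rx": 0,"ry": 0,"rz": 0,"gripper": -1}
    - {"x": 3,"y": -1,"z": 0.4,"rx": 0,"ry": 0,"rz": 0,"gripper": -1}
    - {"x": 3,"y": -1,"z": 0.4,"rx": 0,"ry": 0,"rz": 0,"gripper": -1}
    - {"x": 3,"y": -1,"z": 0.4,"rx": 0,"ry": 0,"rz": 0,"gripper": -1}
    - {"x": 3,"y": -1,"z": 0.4,"rx": 0,"ry": 0,"rz": 0,"gripper": -1}

```text
clock: 14.2
eef_pos: [456.0, -170.7, 20.2]
tcp_rot: [-3.136, 0.008, -0.092]
contact_force: [-43.1, -6.5, 27.0]
opening: 0.323
grasp_force: 114.2
```

```bash
python3 snap.py w8; python3 - <<'E'
from h import *
import json
p=json.load(open('w8.json'));im=cv2.imread('pics/w8.png')
hsv=cv2.cvtColor(im,cv2.COLOR_BGR2HSV)
wood=cv2.inRange(hsv,(3,70,60),(35,255,255)); t=cv2.inRange(hsv,(3,150,120),(12,255,255))
E=np.array([onz(p,(np.where(wood[v])[0].max(),v),15)[:2] for v in range(5,180,5)])
k=np.polyfit(E[:,0],E[:,1],1);h=np.arctan(k[0]);print('board',h)
N=np.array([onz(p,(u,np.where(t[:160,u])[0].max()),27)[:2] for u in range(10,205,5)])
k=np.polyfit(N[:,1],N[:,0],1);print('tile',-np.arctan(k[0]))
c=max(cv2.findContours(t,cv2.RETR_EXTERNAL,cv2.CHAIN_APPROX_NONE)[0],key=cv2.contourArea)[:,0]
u=c[np.argmax(c[:,0]*1.+c[:,1])];q=onz(p,u,27)[:2];n=np.array([-np.sin(h),np.cos(h)])
print('tile near-right corner from board right edge: (expect 57)',(q-E.mean(0))@n)
E
```

```text
14.25 [ 456.  -170.7   20.3] [-3.136  0.008 -0.092] [-43.   -6.5  26.2] 0.32208387099921326
board -0.14790425631870185
tile -0.14596996541685628
tile near-right corner from board right edge: (expect 57) 58.076496109464976
```

Wedge has stopped advancing at 43 N and the tile is flush, so it is home. I'll ease the push a little for margin and hand in.

Request:
servo_tool:
  deltas:
    - {"x": -1,"y": 0,"z": 0.2,"rx": 0,"ry": 0,"rz": 0,"gripper": -1}
    - {"x": -2,"y": 0,"z": 0.3,"rx": 0,"ry": 0,"rz": 0,"gripper": -1}
    - {"x": -2,"y": 0,"z": 0.3,"rx": 0,"ry": 0,"rz": 0,"gripper": -1}
    - {"x": -2,"y": 0,"z": 0.3,"rx": 0,"ry": 0,"rz": 0,"gripper": -1}
    - {"x": -2,"y": 0,"z": 0.3,"rx": 0,"ry": 0,"rz": 0,"gripper": -1}

```text
clock: 14.75
eef_pos: [456.0, -170.7, 20.3]
tcp_rot: [-3.136, 0.005, -0.093]
contact_force: [-34.0, -3.9, 14.6]
opening: 0.321
grasp_force: 113.3
```

```bash
python3 -c "
from rig import r
s=r.sense();print(s['eef_pos'].round(1),s['contact_force'].round(1),s['grasp_force'])
print(r.sign_off())"
```

```text
[ 456.  -170.7   20.3] [-34.   -3.9  14.6] 113.2672905921936
the job is handed in; nothing more can be done
None
```

The job is handed in at 14.75 s: the wedge is home on board_a, still gripped and pushing at about 34 N, and in the last wrist view the tile reads flush against its fence to within about 1 mm.

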